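# Set the bobbin winder's fill stop by four clicks and engage it

## Task

Set up the bobbin winder for a fuller bobbin: turn its black click dial clockwise by exactly four clicks of the click wheel (the dial has some free play first, which does not count), never running more than one click past that, and let go of it. Then swing the red-knobbed lever fully over towards the back of the winder to engage it. Treat dial and lever gently, and leave the sewing things around the winder where they are.

Things in the scene. Friction and masses are not known exactly. Their poses are not given: they have to be found in the camera images.
- winder: Bobbin winder: cream box fixed to the table, 150 (x) by 250 (y) by 50 mm high. Origin: centre of its underside; z up; its front (-x) looks roughly to the robot. On its flat top: black dial, axis at local (0, 60) mm; a bobbin 24 mm wide on a 30 mm tall spindle at (30, -50); the brass fill-stop finger beside it; the lever block at (-20, -95).
- dial: Black click dial: disc 44 mm across, 7 mm thick, with an upright grip bar 40 mm long (dial x), 14 mm thick (dial y), up to 42 mm above the origin. Origin: on the vertical turning axis, underside of the disc, 56 mm above the table. White line on the bar's -x half. Clamped on its shaft at an arbitrary angle: its angle does not tell the setting. 20 to 40 N of grip is enough; it cracks at 150 N.
- dial_grip (a point): Point on the dial's axis at the height to grip the bar from above, 88 mm above the table; x along the bar, y across it (14 mm). With the TCP here the fingertips stay 6 mm above the disc. Up to 47 degrees of free play on the shaft; how much lies ahead differs each time and cannot be seen: turned clockwise (from above) the dial first runs loose (0.02 N m), then picks up the click wheel.
- click_wheel (a point): Centre of the steel click wheel (72 mm across, under the dial). A click is 10 degrees (0.175 rad). At pick-up the torque jumps to about 0.25 N m, fades over 5 degrees, then the wheel snaps ahead into its next notch and the dial runs loose to the next pick-up: N clicks are done when the dial is N-1/2 to N+1/2 clicks past the first pick-up. The wheel stays when let go.
- stop_tip (a point): Top of the fill-stop finger, a brass tab 8 x 4 mm, 18 mm high, sliding along the winder's +y (away from the bobbin), moved by the click wheel: 1.5 mm outward for each click clockwise. It starts innermost, at click 0, this point at winder-local y = -32 mm; at four clicks -26 mm. Turning the dial back must take up all the free play before the wheel follows. Do not push the finger by hand.
- lever (a joint): Engaging lever: rod 10 mm thick with a red ball, hinged 72 mm above the table about the winder's y axis at winder-local (-20, -95) mm; 65 mm from hinge to ball centre. Value in rad: 0 leans 0.5 rad to the winder's front (-x), 0.5 is upright; engaged from 0.9 on (leaning 0.4 rad to the back, +x); hard stop at 1.2. About 1 N moves it; it stays where left. Push it with less than 25 N.
- lever_base: The lever's mint block on the winder's top, 70 (x) by 50 (y) by 25 mm high; origin: centre of its underside; axes as the winder's.
- lever_tip (a point): Centre of the lever's red ball, 26 mm across.
- spool_green: Loose wooden spool of green thread, standing, 44 mm across, 55 mm high; origin under its centre. Bystander.
- spool_teal: Loose wooden spool of teal thread, standing, 38 mm across, 48 mm high; origin under its centre. Bystander.
- spool_blue: Loose wooden spool of dark blue thread, standing, 40 mm across, 45 mm high; origin under its centre. Bystander.
- spool_copper: Loose wooden spool of copper thread, standing, 36 mm across, 50 mm high; origin under its centre. Bystander.
- thimble: Loose steel thimble, 21 mm across, 23.5 mm high; origin under its centre. Bystander.
- tape_case: Loose white round tape-measure case lying flat, 54 mm across, 16 mm high; origin under its centre. Bystander.
- button0: Loose blue button lying flat, 28 mm across, 5 mm thick; origin under its centre. Bystander.
- button1: Loose yellow button lying flat, 28 mm across, 5 mm thick; origin under its centre. Bystander.

How it is judged:
By the outcome, as a careful person would: the job done as asked, in the order asked, and still so for the second after the job is handed in, with the robot touching nothing.
It also fails if it takes over 72 s, if anything falls off the work surface, if the arm or the gripper's body presses on something with over 40 N, if the wrist force passes 120 N, or if a joint passes its speed limit or range.

## Robot

A 6-joint arm with a two-finger parallel gripper is mounted at the origin on the work surface. World frame = base frame: x ahead of the robot, y to its left, z up, the work surface at z = 0. Lengths are in m, angles in degrees, forces in N, time in s.
With the tool pointing down it reaches from about 0.4 to 0.825 m from the base axis. Payload 7 kg.
Tool frame: the origin (TCP) lies between the finger pads, 19 mm behind the fingertips; this is the grasp point; z points along the fingers, y is the line along which they close (so a half turn about z gives the same grasp; the last joint's range is limited). The gripper opens to 88 mm and grips with 3 to 60 N. Pads are 19 mm wide; open, the fingers measure 130 mm over their backs; the gripper's body (78 mm by 193 mm) begins 47 mm behind the grasp point.
Start: joints at [85.548, 20.546, 0.682, 0, -70.136, -16.507], TCP at [0.241, 0.63, 0.245] pointing down, gripper open.
Joint ranges: [-176.03, 176.03], [-82.01, 121.73], [-58.28, 71.71], [-173.87, 95.51], [-174.79, -0.11], [-173.66, 173.66]. Speed limits (degrees/s): [136.94, 136.94, 172.46, 180, 180, 180].

## Interface

Orientations are given as [roll, pitch, yaw] about the fixed x, y, z axes, in that order (R = Rz(yaw) Ry(pitch) Rx(roll)).
In Python, from plant import status, optics, job gives the robot as it stands. The module is installed in compiled form; this text tells all that it offers.
- The arm moves only by the shell command python3 -m pendant, which reads ROWS from standard input. ROWS is one flat JSON list of numbers that holds 1 to 8 rows one after another, with no inner brackets; each row has 5 numbers: dx, dy, dz in parts of the range, where 1.0 means 0.75 m, then a turn about the tool's z in a scale on which 1.0 is 60 degrees, then the finger opening in m; each row is the pose to reach, as a shift and turn from the pose commanded when the command began, along the tool's axes at that moment; what a row does not reach only later rows make up. A row lasts 1/8 s, in which the tool goes at most 0.0625 m and 10.7 degrees, less where a joint would pass 70% of its speed; a pose out of reach is approached as far as the arm can. The fingers move at their own pace and stop on an object; the grip force is fixed at half the most. Time passes only in rows, so rows that do not move let the fingers close. It prints the time, the measured TCP pose, the force, the opening and the grip force at its end. A shift or turn number past 1, either way, is cut back to 1. Input that does not fit is refused with a message, and nothing moves.
- status.get_obs(): the state, without advancing time (a new reading comes with each control period).
- optics.snapshot(name): name is "scene" or "top"; returns a dict with "frame" (384x512x3 uint8, red, green, blue), "z_map" (384x512 float32, m along the optical axis (not along the pixel's ray), 0 where there is no reading), "fovy" (degrees; the focal length in pixels is half the picture's height over the tangent of half this angle, whatever the lens; pixels are square), "cx", "cy" (the principal point, pixels), "R" (3x3) and "t" (3): a world point X has camera coordinates R X + t. Camera axes: x right, y down, z forward; pixel columns grow to the right and rows downward; lengths in m; the calibration is good to about 2 mm. A picture is of the moment at which its call begins.
- job.close_job(): hands the job in; it is judged then, once.
The state is a dict: "clock": time; "joint_pos": joint angles; "qvel": joint speeds; "tau": joint torques, N m; "tool_pos": TCP position; "orientation": TCP orientation; "force": force on the tool from outside, world axes, zero at the start; "moment": the same for the moment, N m; "opening": finger opening in m; "gripper_force": force on a finger pad.
Only numpy, scipy, OpenCV 4.12 (cv2) and the standard library are available. Lean on these libraries where they do the work, as an engineer would, in place of code of your own. Each camera call takes 0.05 s, during which the arm holds its last target. There are 200 camera calls.

## Working session

There is one attempt and no reset: what is moved stays moved. The work goes in short steps, Python scripts to look and compute and a shell command to move; the robot and the scene stay as the last step left them, time stands still between calls to the robot, and variables do not carry over. Pictures are saved under pics/ and viewed, at most 10 in all, crops included, and the job is handed in when it is done.

```bash
mkdir -p pics
cat > h.py <<'E'
import numpy as np,cv2
from plant import status,optics
def snap(n):
    s=optics.snapshot(n); f=s['frame'].shape[0]/2/np.tan(np.radians(s['fovy']/2)); s['f']=f
    np.savez(''+n+'.npz',**s); return s
def load(n): return dict(np.load(''+n+'.npz'))
def px2w(s,u,v,z=None,plane=None):
    d=np.array([(u-s['cx'])/s['f'],(v-s['cy'])/s['f'],1.])
    R,t=s['R'],s['t']; o=-R.T@t; w=R.T@d
    if plane is not None: return o+w*(plane-o[2])/w[2]
    if z is None: z=s['z_map'][int(round(v)),int(round(u))]
    return o+w*z
def w2px(s,X):
    c=s['R']@np.asarray(X)+s['t']; return c[:2]/c[2]*s['f']+[s['cx'],s['cy']]
def tri(s1,p1,s2,p2):
    A=[];b=[]
    for s,p in((s1,p1),(s2,p2)):
        d=np.array([(p[0]-s['cx'])/s['f'],(p[1]-s['cy'])/s['f'],1.]);w=s['R'].T@d;w/=np.linalg.norm(w)
        P=np.eye(3)-np.outer(w,w);A.append(P);b.append(P@(-s['R'].T@s['t']))
    return np.linalg.lstsq(np.vstack(A),np.hstack(b),rcond=None)[0]
E
python3 - <<'E'
from h import *
o=status.get_obs(); print({k:np.round(v,3) for k,v in o.items()})
for n in('scene','top'):
    s=snap(n); print(n,s['f'],s['cx'],s['cy'],-s['R'].T@s['t'],s['R'].round(3).tolist())
    cv2.imwrite(f'pics/{n}0.png',cv2.resize(s['frame'][...,::-1],(800,600),interpolation=cv2.INTER_CUBIC))
E
```

```text
{'clock': np.float64(0.0), 'joint_pos': array([ 8.5548e+01,  2.0591e+01,  6.3300e-01, -1.9000e-02, -7.0136e+01,
       -1.6507e+01]), 'qvel': array([ 0.038, -0.041,  0.046,  0.048,  0.008, -0.043]), 'tau': array([-2.0000e-03, -5.8272e+01,  2.9306e+01,  6.9970e+00,  7.0000e-03,
       -0.0000e+00]), 'tool_pos': array([0.241, 0.63 , 0.244]), 'orientation': array([ 1.79905e+02, -9.00000e-03, -2.09660e+01]), 'force': array([-0.389, -0.361,  0.008]), 'moment': array([ 0.042, -0.031, -0.056]), 'gripper_force': np.float64(0.0), 'opening': np.float64(0.088)}
scene 379.5144338372465 256.93985122458616 195.46001052516914 [0.98889834 0.49054073 0.5153788 ] [[-0.746, 0.666, -0.006], [0.385, 0.423, -0.82], [-0.544, -0.614, -0.572]]
top 379.63706965242716 253.83290647119549 192.2233454118556 [0.47713721 0.04282408 0.89256286] [[0.0, -1.0, 0.003], [-0.988, -0.001, -0.151], [0.151, -0.003, -0.988]]
```

View pics/scene0.png

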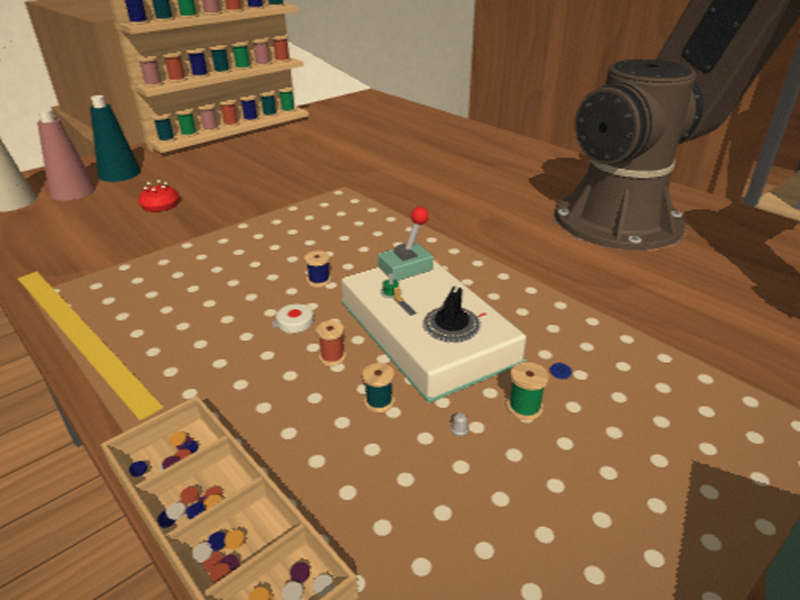

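View pics/top0.png

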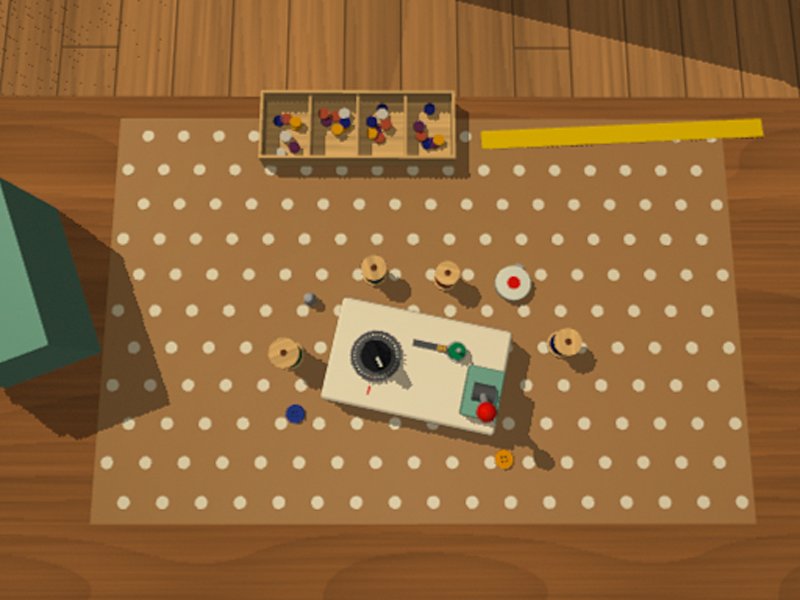

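The top view shows the winder tilted slightly, its corners at about (343,298), (511,333), (493,432) and (322,397). The dial is at (377,357), the red ball at (486,411) and the block at (482,392). In the scene view the dial is at (452,315) and the ball at (420,215). Next I enlarge both.

Run:
```python
from h import *
a=load('top')['frame'][185:290,200:340,::-1]; cv2.imwrite('pics/topc.png',cv2.resize(a,(798,598),interpolation=cv2.INTER_CUBIC))
b=load('scene')['frame'][126:258,215:345,::-1]; cv2.imwrite('pics/scenec.png',cv2.resize(b,(585,594),interpolation=cv2.INTER_CUBIC))
```

```text
(no output)
```

View pics/topc.png

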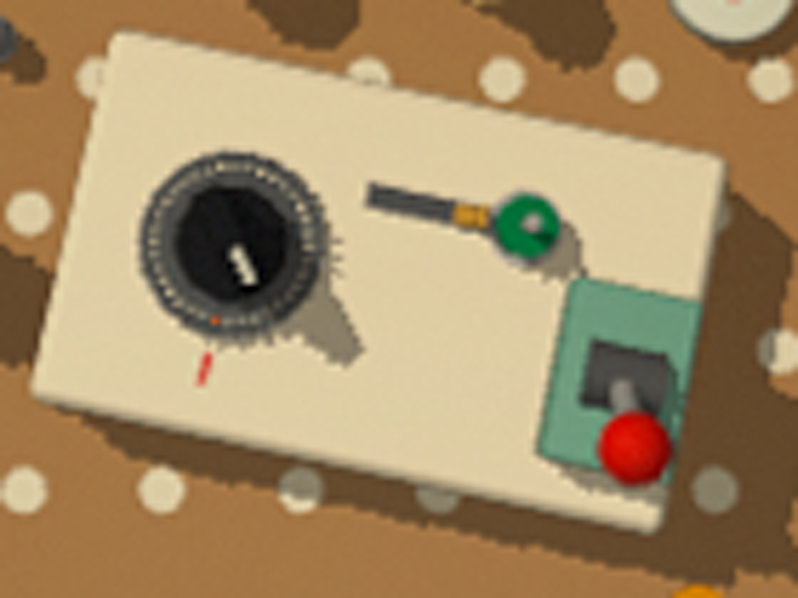

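View pics/scenec.png

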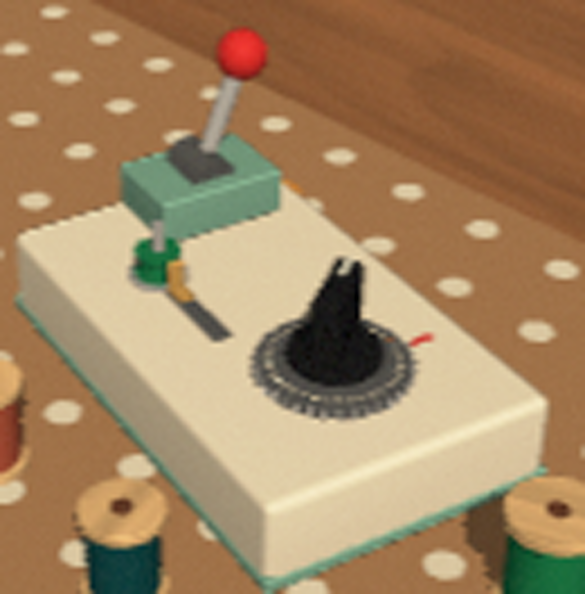

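The top crop gives the winder's top corners at (115,35), (724,158), (660,530) and (33,392). The white line runs from (233,250) to (250,284), the wheel is centred at (235,246), and the ball is at (634,448). In the scene crop the corners are (545,402), (268,512) and (20,237), the ball is at (242,53), and the bar top with the end of the white line is near (347,265).

```bash
cat >> h.py <<'E'
def tc(x,y): return 200+(x+.5)/5.7-.5, 185+(y+.5)/5.7-.5
def sc(x,y): return 215+(x+.5)/4.5-.5, 126+(y+.5)/4.5-.5
E
python3 - <<'E'
from h import *
T=load('top');S=load('scene')
for n,a,b in(('c+y-x',(33,392),(545,402)),('c+y+x',(115,35),(268,512)),('c-y+x',(724,158),(20,237)),('ball',(634,448),(242,53)),('brass',(478,208),(178,268)),('linend',(250,284),(358,266))):
    print(n,tri(T,tc(*a),S,sc(*b)).round(4), px2w(T,*tc(*a)).round(4))
P=[px2w(T,*tc(*a),plane=.05)[:2] for a in((115,35),(724,158),(660,530),(33,392))]
P=np.array(P); L=np.array([(75,125),(75,-125),(-75,-125),(-75,125)])/1e3
c=P.mean(0); H=(L).T@(P-c); U,_,Vt=np.linalg.svd(H); R=(U@Vt).T
yaw=np.arctan2(R[1,0],R[0,0]); print('winder',c,np.degrees(yaw),'res',((P-c-L@R.T)*1e3).round(1).tolist())
D=c+R@[0,.06]; print('dial',D)
for z in(.05,.056,.063): print('wheel centre',px2w(T,*tc(235,246),plane=z))
for z in(.094,.098):
  p,q=[px2w(T,*tc(*a),plane=z)[:2] for a in((233,250),(250,284))]
  print('line',p,q,np.degrees(np.arctan2(*(q-p)[::-1])),'from D',p-D,q-D)
# depth-cloud: top portion of bar
for s in(T,S):
  v,u=np.mgrid[0:384,0:512]; d=s['z_map']; C=np.stack([(u-s['cx'])/s['f']*d,(v-s['cy'])/s['f']*d,d],-1)
  W=(C-s['t'])@s['R']; k=(np.hypot(*(W[...,:2]-D).transpose(2,0,1))<.03)&(W[...,2]>.08)&(d>0)
  w=W[k]; m=w[:,:2].mean(0); e,V=np.linalg.eigh(np.cov(w[:,:2].T)); print('cloud',k.sum(),m,w[:,2].max(),np.sqrt(e),np.degrees(np.arctan2(V[1,1],V[0,1])))
o=status.get_obs();print(o['tool_pos'],o['orientation'])
E
```

```text
c+y-x [0.4713 0.1458 0.0473] [0.4706 0.1467 0.0473]
c+y+x [0.6118 0.1155 0.0456] [0.6099 0.117  0.0476]
c-y+x [ 0.5616 -0.1227  0.0471] [ 5.660e-01 -1.318e-01 -3.000e-04]
ball [ 0.453  -0.0724  0.1333] [ 0.4526 -0.0702  0.1429]
brass [ 0.5403 -0.0243  0.0666] [ 0.5415 -0.0255  0.0497]
linend [0.5098 0.0623 0.0963] [0.5099 0.062  0.0997]
winder [0.51499313 0.01195543] -11.794776182308162 res [[-4.4, -2.2], [-1.8, 3.8], [2.8, 1.6], [3.5, -3.3]]
dial [0.52725754 0.07068859]
wheel centre [0.52662188 0.069063   0.05      ]
wheel centre [0.52626949 0.06887615 0.056     ]
wheel centre [0.52585838 0.06865816 0.063     ]
line [0.52256952 0.06842042] [0.51012905 0.06211052] -153.10555020648303 from D [-0.00468802 -0.00226818] [-0.01712849 -0.00857807]
line [0.52234195 0.06829221] [0.5099638  0.06201392] -153.10555020648312 from D [-0.00491559 -0.00239639] [-0.01729374 -0.00867468]
cloud 130 [0.52624849 0.07073828] 0.10196710368982363 [0.00401709 0.01172088] -153.81592408536696
cloud 168 [0.53589675 0.0737087 ] 0.10179070101140632 [0.00428134 0.0122701 ] -157.15057852942553
[0.24131617 0.62997092 0.2445137 ] [ 1.79916156e+02 -7.63586780e-03 -2.09645201e+01]
```

Checks: the measured wheel centre agrees with the winder model to about 1 mm, and the bar top measures 0.096–0.10 m against 0.098. The dial axis is at (0.527, 0.070) and the bar direction is about 27°. Now moving over it.

The manual's scale: shifts go in shares of 0.75 m and turns go in shares of 60 degrees. Converting my numbers, 0.28 m / 0.75 = 0.3733, 0.252 m / 0.75 = 0.336, -28 degrees / 60 = -0.4667.

```bash
echo '[0.0467, 0.042, 0, -0.0583, 0.06, 0.0933, 0.084, 0, -0.1167, 0.06, 0.14, 0.126, 0, -0.175, 0.06, 0.1867, 0.168, 0, -0.2333, 0.06, 0.2333, 0.21, 0, -0.2917, 0.06, 0.28, 0.252, 0, -0.35, 0.06, 0.3267, 0.294, 0, -0.4083, 0.06, 0.3733, 0.336, 0, -0.4667, 0.06]' | python3 -m pendant
cat > go.py <<'E'
import sys
from h import *
from scipy.spatial.transform import Rotation as Ro
o=status.get_obs();R=Ro.from_euler('xyz',o['orientation'],degrees=True).as_matrix()
x=np.array([float(a) for a in sys.argv[1:4]]); print('t',o['clock'],'pos',o['tool_pos'].round(4),'rpy',o['orientation'].round(2),'d',(R.T@(x-o['tool_pos'])).round(4),'tilt/turn',(o['orientation'][2]-float(sys.argv[4])).round(2),'j',o['joint_pos'].round(1))
E
python3 go.py .527 .070 .15 26.9
```

```text
clock: 1.1
tool_pos: [0.4131, 0.2933, 0.2452]
orientation: [180.0, 0.0, 7.2]
force: [0.8, 0.6, 0.7]
opening: 0.0599
gripper_force: 0.0
t 1.1 pos [0.4131 0.2933 0.2452] rpy [1.7999e+02 1.0000e-02 7.1700e+00] d [0.0852 0.2358 0.0952] tilt/turn -19.73 j [ 57.6   4.6 -20.2  -0.  -65.3  39.6]
```

Converted, 0.2358 m / 0.75 = 0.3144, 0.095 m / 0.75 = 0.1267, -19.7 degrees / 60 = -0.3283.

```bash
echo '[0.0189, 0.0524, 0.0133, -0.055, 0.05, 0.0379, 0.1048, 0.0267, -0.11, 0.05, 0.0568, 0.1573, 0.04, -0.165, 0.05, 0.0757, 0.2093, 0.0667, -0.22, 0.05, 0.0947, 0.262, 0.0933, -0.275, 0.05, 0.1136, 0.3144, 0.1267, -0.3283, 0.05, 0.1136, 0.3144, 0.1267, -0.3283, 0.05]' | python3 -m pendant
python3 go.py .527 .070 .088 26.9
python3 - <<'E'
from h import *
s=snap('scene'); b=s['frame'][100:258,205:365,::-1]; cv2.imwrite('pics/s2.png',cv2.resize(b,None,fx=3.75,fy=3.75,interpolation=cv2.INTER_CUBIC))
E
```

```text
clock: 1.98
tool_pos: [0.5254, 0.0686, 0.1479]
orientation: [-180.0, 0.3, 26.6]
force: [0.2, 0.4, 0.4]
opening: 0.0497
gripper_force: 0.0
t 1.975 pos [0.5254 0.0686 0.1479] rpy [-179.99    0.28   26.56] d [ 0.0023 -0.0006  0.0599] tilt/turn -0.34 j [ 28.6  12.1 -25.   -0.  -53.1  87.9]
```

View pics/s2.png

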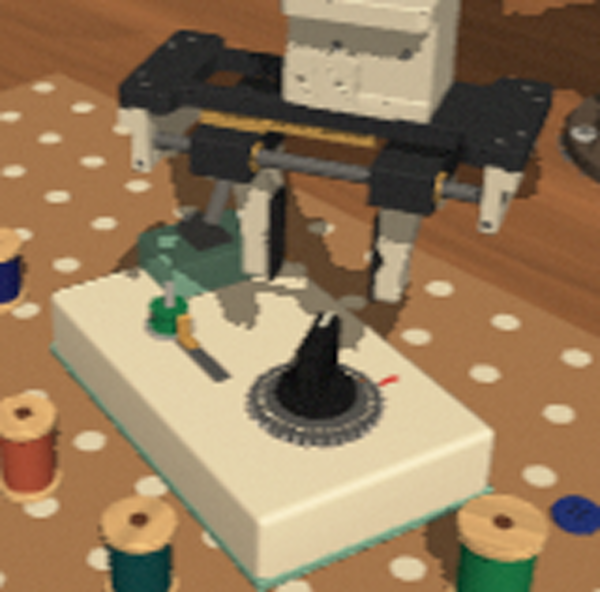

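The gripper is centred above the dial. In this crop the dial top is at (325,318), the brass finger at (186,330) and the wheel at (318,400). Now descending and closing.

Converted, 0.06 m / 0.75 = 0.08, 0.02 m / 0.75 = 0.0267, -0.3 degrees / 60 = -0.005.

```bash
echo '[0, 0, 0.0267, -0.005, 0.04, 0, 0, 0.0533, -0.005, 0.036, 0, 0, 0.08, -0.005, 0.036, 0, 0, 0.08, -0.005, 0.036]' | python3 -m pendant
python3 go.py .527 .070 .088 26.9
python3 -c "from h import *;o=status.get_obs();print(o['force'],o['moment'])"
```

```text
clock: 2.52
tool_pos: [0.5254, 0.0719, 0.0898]
orientation: [-180.0, 0.1, 27.1]
force: [-0.3, 0.2, 0.6]
opening: 0.0362
gripper_force: 0.0
t 2.525 pos [0.5254 0.0719 0.0898] rpy [-1.7999e+02  1.1000e-01  2.7080e+01] d [0.0006 0.0024 0.0018] tilt/turn 0.18 j [ 29.   16.1 -28.8  -0.  -45.1  88.1]
[-0.31987257  0.193851    0.60229443] [-0.0832709  -0.08105216 -0.06230633]
```

Converted, 0.001 m / 0.75 = 0.0013.

```bash
echo '[0, 0, 0.0013, 0, 0.036, 0, 0, 0.0013, 0, 0.036]' | python3 -m pendant
python3 go.py .527 .070 .088 26.9; sleep 0; python3 -c "
from h import *
for i in range(3): snap('scene');o=status.get_obs();print(o['tool_pos'],o['orientation'])"
```

```text
clock: 2.78
tool_pos: [0.5267, 0.0718, 0.0904]
orientation: [180.0, -0.1, 27.1]
force: [0.0, 0.1, 0.3]
opening: 0.0358
gripper_force: 0.0
t 2.775 pos [0.5267 0.0718 0.0904] rpy [ 1.800e+02 -1.000e-01  2.706e+01] d [-0.0006  0.0017  0.0024] tilt/turn 0.16 j [ 28.9  16.1 -28.8   0.  -45.   88.1]
[0.52670882 0.07168419 0.09028248] [ 1.79998513e+02 -9.23205916e-02  2.70551727e+01]
[0.52662659 0.07154295 0.09014432] [ 1.79998813e+02 -7.77452272e-02  2.70477068e+01]
[0.52656033 0.07144528 0.09001232] [ 1.79998089e+02 -6.38499936e-02  2.70434611e+01]
```

Correct the last 1.5 mm and close gently.

Converted, 0.0015 m / 0.75 = 0.002, 0.0013 m / 0.75 = 0.0017.

```bash
echo '[0, 0.0017, 0.002, 0, 0.03, 0, 0.0017, 0.002, 0, 0.02, 0, 0.0017, 0.002, 0, 0.015, 0, 0.0017, 0.002, 0, 0, 0, 0.0017, 0.002, 0, 0, 0, 0.0017, 0.002, 0, 0, 0, 0.0017, 0.002, 0, 0]' | python3 -m pendant
cat > st.py <<'E'
from h import *
o=status.get_obs();print('yaw',o['orientation'].round(2),'pos',o['tool_pos'].round(4),'F',o['force'].round(2),'M',o['moment'].round(3),'g',o['gripper_force'].round(1),'op',o['opening'].round(4))
E
python3 st.py
```

```text
clock: 3.8
tool_pos: [0.5275, 0.0688, 0.0879]
orientation: [179.9, 0.0, 27.1]
force: [5.4, -9.6, -1.9]
opening: 0.0137
gripper_force: 29.9Traceback (most recent call last):
  File "st.py", line 2, in <module>
    o=status.get_obs();print('yaw',o['orientation'].round(2),'pos',o['tool_pos'].round(4),'F',o['force'].round(2),'M',o['moment'].round(3),'g',o['gripper_force'].round(1),'op',o['opening'].round(4))
                                                                                                                                               ^^^^^^^^^^^^^^^^^^^^^^^^
AttributeError: 'float' object has no attribute 'round'
```

```bash
sed -i "s/o\['opening'\].round(4)/o['opening']/" st.py; echo '[0, 0.0007, 0, 0, 0, 0, 0.0007, 0, 0, 0]' | python3 -m pendant; python3 st.py;  echo '[0, 0, 0, 0.05, 0, 0, 0, 0, 0.05, 0]' | python3 -m pendant>/dev/null; python3 st.py
```

```text
clock: 4.05
tool_pos: [0.5275, 0.0687, 0.0879]
orientation: [179.9, 0.0, 27.0]
force: [4.5, -6.6, -1.5]
opening: 0.0139
gripper_force: 29.9Traceback (most recent call last):
  File "st.py", line 2, in <module>
    o=status.get_obs();print('yaw',o['orientation'].round(2),'pos',o['tool_pos'].round(4),'F',o['force'].round(2),'M',o['moment'].round(3),'g',o['gripper_force'].round(1),'op',o['opening'])
                                                                                                                                               ^^^^^^^^^^^^^^^^^^^^^^^^
AttributeError: 'float' object has no attribute 'round'
Traceback (most recent call last):
  File "st.py", line 2, in <module>
    o=status.get_obs();print('yaw',o['orientation'].round(2),'pos',o['tool_pos'].round(4),'F',o['force'].round(2),'M',o['moment'].round(3),'g',o['gripper_force'].round(1),'op',o['opening'])
                                                                                                                                               ^^^^^^^^^^^^^^^^^^^^^^^^
AttributeError: 'float' object has no attribute 'round'
```

```bash
cat > st.py <<'E'
from h import *
o=status.get_obs();print('t',o['clock'],'yaw %.2f'%o['orientation'][2],'pos',o['tool_pos'].round(4),'F',o['force'].round(2),'M',o['moment'].round(3),'g',o['gripper_force'])
E
python3 st.py; echo '[0, 0.0013, 0, 0, 0, 0, 0.0013, 0, 0, 0]' | python3 -m pendant >/dev/null; python3 st.py
```

```text
t 4.3 yaw 24.01 pos [0.5275 0.0687 0.0879] F [ 3.88 -6.77 -0.54] M [-2.347 -1.357 -0.058] g 29.93936598300934
t 4.55 yaw 24.04 pos [0.5276 0.0686 0.0879] F [ 1.89 -3.6  -0.05] M [-0.985 -0.644  0.007] g 29.959626495838165
```

Converted, 3 degrees / 60 = 0.05.

```bash
echo '[0, 0, 0, 0.05, 0, 0, 0, 0, 0.05, 0]' | python3 -m pendant >/dev/null; python3 st.py;  echo '[0, 0, 0, 0.05, 0, 0, 0, 0, 0.05, 0]' | python3 -m pendant >/dev/null; python3 st.py; echo '[0, 0, 0, 0.05, 0, 0, 0, 0, 0.05, 0]' | python3 -m pendant >/dev/null; python3 st.py
```

```text
t 4.8 yaw 21.06 pos [0.5276 0.0686 0.0879] F [ 2.28 -3.02 -0.42] M [-1.156 -0.702 -0.025] g 29.959457516670227
t 5.05 yaw 18.12 pos [0.5276 0.0687 0.0879] F [ 2.77 -4.2  -0.57] M [-1.268 -0.779 -0.018] g 29.95923936367035
t 5.3 yaw 15.15 pos [0.5276 0.0687 0.0879] F [ 2.25 -2.55  0.55] M [-1.264 -0.77  -0.024] g 29.959235787391663
```

Converted, 2 degrees / 60 = 0.0333.

```bash
for i in 1; do :; done; echo '[0, 0, 0, 0.0333, 0, 0, 0, 0, 0.0333, 0]' | python3 -m pendant >/dev/null; python3 st.py;  echo '[0, 0, 0, 0.0333, 0, 0, 0, 0, 0.0333, 0]' | python3 -m pendant >/dev/null; python3 st.py; echo '[0, 0, 0, 0.0333, 0, 0, 0, 0, 0.0333, 0]' | python3 -m pendant >/dev/null; python3 st.py; echo '[0, 0, 0, 0.0333, 0, 0, 0, 0, 0.0333, 0]' | python3 -m pendant >/dev/null; python3 st.py; echo '[0, 0, 0, 0.0333, 0, 0, 0, 0, 0.0333, 0]' | python3 -m pendant >/dev/null; python3 st.py
```

```text
t 5.55 yaw 13.04 pos [0.5275 0.0687 0.0879] F [ 1.61 -3.11 -0.42] M [-1.361 -0.835  0.027] g 29.958896040916443
t 5.8 yaw 11.01 pos [0.5275 0.0687 0.0879] F [ 2.37 -3.2   0.27] M [-1.286 -0.844 -0.011] g 29.958955943584442
t 6.05 yaw 9.00 pos [0.5275 0.0688 0.0879] F [ 2.18 -2.8   0.52] M [-1.324 -0.806 -0.015] g 29.959183931350708
t 6.3 yaw 7.00 pos [0.5275 0.0688 0.0879] F [ 2.37 -3.07  0.52] M [-1.24  -0.825  0.014] g 29.95952993631363
t 6.55 yaw 5.00 pos [0.5275 0.0688 0.0879] F [ 2.1  -3.09  0.91] M [-1.127e+00 -9.280e-01 -1.000e-03] g 29.95969444513321
```

Converted, 2 degrees / 60 = 0.0333.

```bash
echo '[0, 0, 0, 0.0333, 0, 0, 0, 0, 0.0333, 0]' | python3 -m pendant >/dev/null; python3 st.py;  echo '[0, 0, 0, 0.0333, 0, 0, 0, 0, 0.0333, 0]' | python3 -m pendant >/dev/null; python3 st.py; echo '[0, 0, 0, 0.0333, 0, 0, 0, 0, 0.0333, 0]' | python3 -m pendant >/dev/null; python3 st.py; echo '[0, 0, 0, 0.0333, 0, 0, 0, 0, 0.0333, 0]' | python3 -m pendant >/dev/null; python3 st.py; echo '[0, 0, 0, 0.0333, 0, 0, 0, 0, 0.0333, 0]' | python3 -m pendant >/dev/null; python3 st.py; echo '[0, 0, 0, 0.0333, 0, 0, 0, 0, 0.0333, 0]' | python3 -m pendant >/dev/null; python3 st.py
```

```text
t 6.8 yaw 2.99 pos [0.5275 0.0688 0.0879] F [ 2.78 -3.22  0.4 ] M [-1.005 -0.863  0.032] g 29.960070848464966
t 7.05 yaw 0.99 pos [0.5276 0.0688 0.0879] F [ 1.43 -2.57  1.13] M [-0.877 -0.849 -0.008] g 29.96062070131302
t 7.3 yaw -1.01 pos [0.5275 0.0688 0.0879] F [ 2.14 -2.43  2.19] M [-0.689 -0.817  0.021] g 29.961354732513428
t 7.55 yaw -2.97 pos [0.5276 0.0688 0.0879] F [ 2.35 -2.08  0.26] M [-0.51  -0.83   0.315] g 30.01600742340088
t 7.8 yaw -4.96 pos [0.5276 0.0689 0.0879] F [ 2.69 -0.54  0.74] M [-0.306 -0.776  0.597] g 30.36347061395645
t 8.05 yaw -6.98 pos [0.5275 0.0688 0.0879] F [ 2.2  -0.18  1.84] M [-0.19  -0.642  0.799] g 31.163402795791626
```

The torque is higher than described, so I look before going on.

Run:
```python
from h import *
s=snap('scene'); b=s['frame'][120:250,215:365,::-1]; cv2.imwrite('pics/s3.png',cv2.resize(b,None,fx=4.5,fy=4.5,interpolation=cv2.INTER_CUBIC))
```

```text
(no output)
```

View pics/s3.png

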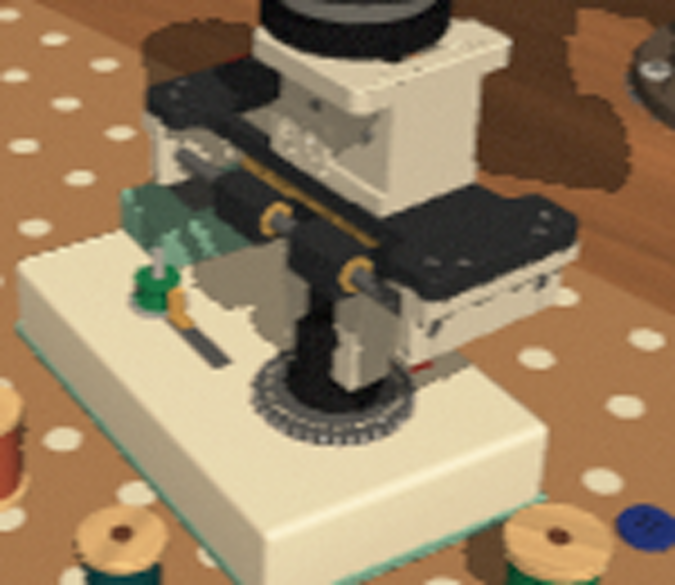

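The gripper touches only the dial, and the brass finger is still at about (178,307), its starting place. I check the opening, to see whether the bar is twisting between the pads.

```bash
python3 -c "
from h import *
o=status.get_obs();print(o['opening'],o['tau'].round(2),o['joint_pos'].round(2))"; python3 st.py; echo '[0, 0, 0, 0, 0]' | python3 -m pendant; python3 st.py
```

```text
0.014345789010002002 [ -0.44 -44.36  20.73   4.    -0.44  -0.93] [ 28.57  16.36 -28.83   0.   -44.81  54.49]
t 8.1 yaw -6.94 pos [0.5275 0.0688 0.0879] F [ 0.45 -0.38  1.68] M [-0.16  -0.654  0.793] g 31.125487089157104
clock: 8.22
tool_pos: [0.5275, 0.0688, 0.0879]
orientation: [-180.0, -0.0, -6.9]
force: [1.5, -0.7, 0.9]
opening: 0.0144
gripper_force: 31.1
t 8.225 yaw -6.94 pos [0.5275 0.0688 0.0879] F [ 1.45 -0.66  0.9 ] M [-0.039 -0.609  0.789] g 31.101645827293396
```

Converted, -3 degrees / 60 = -0.05.

```bash
echo '[0, 0, 0, -0.05, 0, 0, 0, 0, -0.05, 0]' | python3 -m pendant >/dev/null; python3 st.py; echo '[0, 0, 0, -0.0333, 0, 0, 0, 0, -0.0333, 0]' | python3 -m pendant >/dev/null; python3 st.py
```

```text
t 8.475 yaw -4.00 pos [0.5275 0.0688 0.0879] F [1.09 0.45 1.59] M [ 0.008 -0.65   0.469] g 30.05655348300934
t 8.725 yaw -1.98 pos [0.5275 0.0688 0.0879] F [1.1  1.04 1.95] M [-0.078 -0.562 -0.025] g 29.96152102947235
```

The torque springs back to zero, so the dial barely moved against 0.8 N m, which is unexpected. I let go, move aside and look at the dial and wheel from above.

Converted, -0.22 m / 0.75 = -0.2933, -0.05 m / 0.75 = -0.0667.

```bash
echo '[0, 0, 0, 0, 0.04, 0, 0, 0, 0, 0.05, 0, 0, -0.08, 0, 0.05, 0, -0.0667, -0.1467, 0, 0.05, 0, -0.1467, -0.1467, 0, 0.05, 0, -0.2267, -0.1467, 0, 0.05, 0, -0.2933, -0.1467, 0, 0.05, 0, -0.2933, -0.1467, 0, 0.05]' | python3 -m pendant
python3 - <<'E'
from h import *
s=snap('top');a=s['frame'][185:290,200:340,::-1]; cv2.imwrite('pics/topd.png',cv2.resize(a,(798,598),interpolation=cv2.INTER_CUBIC))
snap('scene')
E
```

```text
clock: 9.72
tool_pos: [0.5345, 0.2917, 0.1969]
orientation: [180.0, 0.1, -1.8]
force: [-0.8, -0.9, -1.0]
opening: 0.0499
gripper_force: 0.0
```

View pics/topd.png

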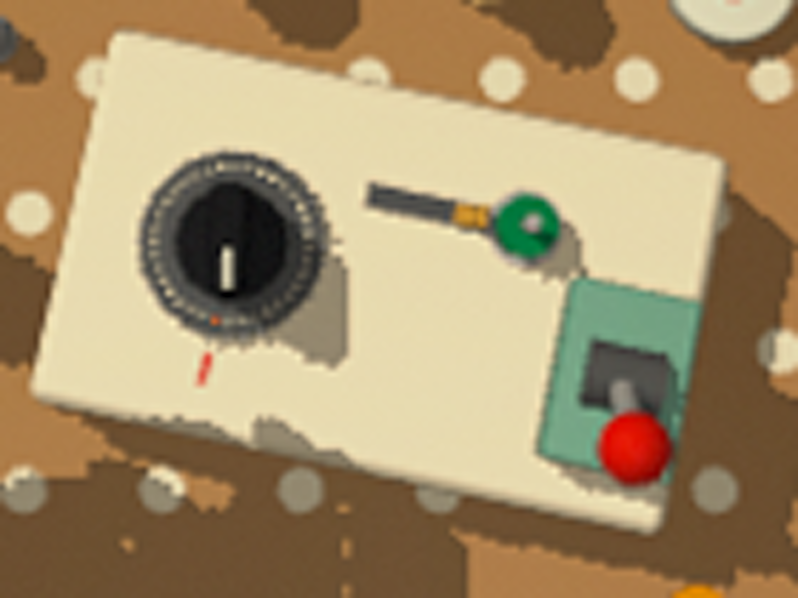

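The top view shows the white line now pointing straight down the picture, (227,250) to (227,290), so the dial turned clockwise about 27°. The wheel's red dot at (216,321), the brass finger at (472,216), the lever and all the bystanders are unmoved. I compare the frames numerically and get the rotation centre from the two line positions.

```bash
python3 - <<'E'
from h import *
s=load('top')
f=s['frame'].astype(float)
k=(f.min(2)>110); 
sub=np.zeros_like(k); u0,v0=tc(233,246); vv,uu=np.mgrid[0:384,0:512]; m=k&(np.hypot(uu-u0,vv-v0)<9.0)
pts=np.stack([uu[m],vv[m]],1); print(len(pts))
W=np.array([px2w(s,*p,plane=.098)[:2] for p in pts]);c=W.mean(0);e,V=np.linalg.eigh(np.cov(W.T));print('line centre',c,'ang',np.degrees(np.arctan2(V[1,1],V[0,1])),np.sqrt(e))
d=s['z_map'];C=np.stack([(uu-s['cx'])/s['f']*d,(vv-s['cy'])/s['f']*d,d],-1);W=(C-s['t'])@s['R']
D=np.array([.527,.07]);k=(np.hypot(*(W[...,:2]-D).transpose(2,0,1))<.03)&(W[...,2]>.08)&(d>0);w=W[k];e,V=np.linalg.eigh(np.cov(w[:,:2].T));print('cloud',k.sum(),w.mean(0),np.sqrt(e),np.degrees(np.arctan2(V[1,1],V[0,1])))
E
python3 go.py .5265 .0695 .11 -1.5
```

```text
13
line centre [0.51544163 0.07034369] ang 178.2195799495378 [0.00107123 0.00407804]
cloud 130 [0.52589277 0.07074191 0.09748421] [0.00402121 0.01166152] 176.62585522001484
t 9.825 pos [0.5343 0.2888 0.197 ] rpy [ 1.7993e+02  8.0000e-02 -1.9100e+00] d [-0.0004  0.2193  0.0873] tilt/turn -0.41 j [ 46.8  16.3 -12.   -0.  -61.8  41.3]
```

Converted, 0.218 m / 0.75 = 0.2907, 0.165 m / 0.75 = 0.22.

```bash
echo '[0, 0.0733, 0, 0, 0.05, 0, 0.1467, 0, 0, 0.05, 0, 0.22, 0, 0, 0.05, 0, 0.2907, 0.0267, 0, 0.05, 0, 0.2907, 0.08, 0, 0.05, 0, 0.2907, 0.12, 0, 0.04, 0, 0.2907, 0.1453, 0, 0.03, 0, 0.2907, 0.1453, 0, 0.03]' | python3 -m pendant >/dev/null; echo '[0, 0, 0, 0, 0.03, 0, 0, 0, 0, 0.03]' | python3 -m pendant >/dev/null; python3 go.py .527 .070 .088 -2.3; python3 st.py
```

```text
t 11.075 pos [0.5281 0.0708 0.09  ] rpy [-1.7995e+02 -9.0000e-02 -1.9700e+00] d [-0.001   0.0008  0.002 ] tilt/turn 0.33 j [ 28.7  16.2 -28.7   0.  -45.   59.3]
t 11.075 yaw -1.97 pos [0.5281 0.0708 0.09  ] F [-0.19 -0.17  0.41] M [-0.029 -0.023 -0.013] g 0.0
```

Converted, 0.002 m / 0.75 = 0.0027, -0.001 m / 0.75 = -0.0013.

```bash
echo '[-0.0013, 0, 0.0027, 0, 0.025, -0.0013, 0, 0.0027, 0, 0.02, -0.0013, 0, 0.0027, 0, 0.015, -0.0013, 0, 0.0027, 0, 0, -0.0013, 0, 0.0027, 0, 0, -0.0013, 0, 0.0027, 0, 0]' | python3 -m pendant >/dev/null;python3 st.py; echo '[0, 0, 0, 0.0333, 0, 0, 0, 0, 0.0333, 0]' | python3 -m pendant >/dev/null; python3 st.py; echo '[0, 0, 0, 0.0333, 0, 0, 0, 0, 0.0333, 0]' | python3 -m pendant >/dev/null; python3 st.py; echo '[0, 0, 0, 0.0333, 0, 0, 0, 0, 0.0333, 0]' | python3 -m pendant; python3 st.py
```

```text
t 11.825 yaw -1.94 pos [0.5263 0.0692 0.087 ] F [ 0.48 -8.2   1.59] M [-3.472 -0.701  0.034] g 29.96669054031372
t 12.075 yaw -3.92 pos [0.5264 0.0693 0.087 ] F [ 1.27 -8.87  1.48] M [-3.299 -0.719  0.448] g 30.10530710220337
t 12.325 yaw -5.89 pos [0.5265 0.0693 0.0871] F [ 2.16 -9.3   1.46] M [-3.254 -0.737  0.76 ] g 30.613821744918823
clock: 12.58
tool_pos: [0.5266, 0.0693, 0.087]
orientation: [179.9, 0.0, -7.9]
force: [2.6, -9.3, 1.4]
opening: 0.0143
gripper_force: 31.4
t 12.575 yaw -7.88 pos [0.5266 0.0693 0.087 ] F [ 2.6  -9.32  1.42] M [-3.293 -0.884  0.817] g 31.370517754049843
```

Converted, 0.0008 m / 0.75 = 0.0011, 2 degrees / 60 = 0.0333.

```bash
echo '[0, 0.0011, 0, 0.0333, 0, 0, 0.0011, 0, 0.0333, 0]' | python3 -m pendant | grep open; python3 st.py
python3 - <<'E'
from h import *
a=load('scene');s=snap('scene')
f=np.vstack([x['frame'][170:226,240:320,::-1] for x in(a,s)]); cv2.imwrite('pics/cmp.png',cv2.resize(np.hstack([a['frame'][170:226,240:320,::-1],s['frame'][170:226,240:320,::-1]]),None,fx=5,fy=5,interpolation=cv2.INTER_CUBIC))
E
```

```text
opening: 0.0149
t 12.825 yaw -9.87 pos [0.5267 0.0692 0.087 ] F [ 2.62 -4.45 -0.13] M [-2.05  -0.845  0.921] g 32.190067630726844
```

View pics/cmp.png

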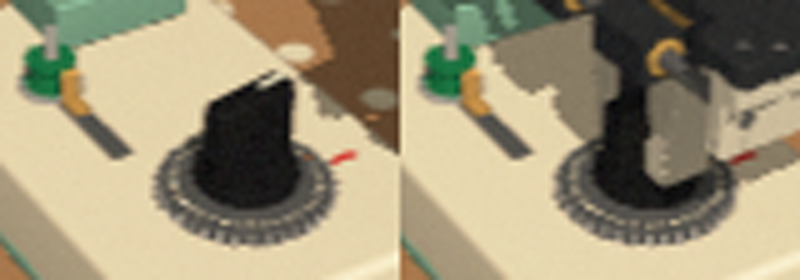

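The brass finger at (70,90) and the wheel are unchanged so far. The opening (14.9 mm) suggests the bar is turning part of the way in the pads. I carry on in small steps.

The manual's scale: shifts go in shares of 0.75 m and turns go in shares of 60 degrees. Converting my numbers, 0.0006 m / 0.75 = 0.0008, 1.5 degrees / 60 = 0.025.

```bash
echo '[0, 0.0008, 0, 0.025, 0, 0, 0.0008, 0, 0.025, 0]' | python3 -m pendant | grep open; python3 st.py; echo '[0, 0, 0, 0.025, 0, 0, 0, 0, 0.025, 0]' | python3 -m pendant | grep open; python3 st.py
```

```text
opening: 0.0135
t 13.125 yaw -11.49 pos [0.5266 0.0692 0.087 ] F [ 2.62 -5.23 -0.14] M [-1.772 -0.946 -0.006] g 29.978776574134827
opening: 0.0139
t 13.375 yaw -13.00 pos [0.5266 0.0692 0.087 ] F [ 3.23 -4.62  0.58] M [-1.848 -0.969  0.189] g 29.972992837429047
```

The first click snapped through at a gripper angle of about −11°: torque fell to zero, the opening returned to 13.5 mm, and it is now picking up again at about −12°. So the snaps should come near −21, −31 and −41. Continuing.

Converted, 0.0005 m / 0.75 = 0.0007, 3 degrees / 60 = 0.05.

```bash
echo '[0, 0.0007, 0, 0.05, 0, 0, 0.0007, 0, 0.05, 0]' | python3 -m pendant | grep open; python3 st.py; echo '[0, 0, 0, 0.05, 0, 0, 0, 0, 0.05, 0]' | python3 -m pendant | grep open; python3 st.py; echo '[0, 0, 0, 0.025, 0, 0, 0, 0, 0.025, 0]' | python3 -m pendant | grep open; python3 st.py; echo '[0, 0, 0, 0.025, 0, 0, 0, 0, 0.025, 0]' | python3 -m pendant | grep open; python3 st.py
```

```text
opening: 0.0139
t 13.625 yaw -15.92 pos [0.5266 0.0692 0.087 ] F [ 1.68 -2.49  0.46] M [-0.687 -0.868  0.603] g 30.339470207691193
opening: 0.0136
t 13.875 yaw -18.92 pos [0.5266 0.0692 0.087 ] F [ 3.02 -1.14 -0.07] M [-0.498 -1.067 -0.005] g 29.978644251823425
opening: 0.0139
t 14.125 yaw -20.46 pos [0.5266 0.0692 0.087 ] F [ 3.07 -0.02  0.71] M [-0.027 -1.197 -0.046] g 29.9782133102417
opening: 0.0141
t 14.375 yaw -21.98 pos [0.5266 0.0692 0.087 ] F [ 4.25  0.56 -0.96] M [ 0.338 -1.517 -0.029] g 29.97793883085251
```

Converted, 1.5 degrees / 60 = 0.025.

```bash
echo '[0, 0, 0, 0.025, 0, 0, 0, 0, 0.025, 0]' | python3 -m pendant | grep open; python3 st.py; echo '[0, 0, 0, 0.025, 0, 0, 0, 0, 0.025, 0]' | python3 -m pendant | grep open; python3 st.py; echo '[0, 0, 0, 0.025, 0, 0, 0, 0, 0.025, 0]' | python3 -m pendant | grep open; python3 st.py; echo '[0, 0, 0, 0.025, 0, 0, 0, 0, 0.025, 0]' | python3 -m pendant | grep open; python3 st.py
```

```text
opening: 0.0138
t 14.625 yaw -23.47 pos [0.5266 0.0693 0.087 ] F [ 4.95  2.23 -0.83] M [ 0.806 -1.733  0.223] g 29.983983635902405
opening: 0.0139
t 14.875 yaw -24.98 pos [0.5266 0.0693 0.087 ] F [ 4.28  1.79 -1.03] M [ 1.016 -1.733  0.481] g 30.15454798936844
opening: 0.014
t 15.125 yaw -26.46 pos [0.5266 0.0693 0.087 ] F [ 4.08  2.94 -0.13] M [ 1.052 -1.684  0.664] g 30.533963441848755
opening: 0.0138
t 15.375 yaw -28.03 pos [0.5267 0.0693 0.087 ] F [ 4.52  3.52 -0.34] M [ 1.068 -1.871 -0.035] g 29.978195428848267
```

The third snap came at about −28. The fourth pick-up should be near −32 and its snap near −38.

Converted, 4 degrees / 60 = 0.0667.

```bash
echo '[0, 0, 0, 0.0667, 0, 0, 0, 0, 0.0667, 0]' | python3 -m pendant | grep open; python3 st.py; echo '[0, 0, 0, 0.0417, 0, 0, 0, 0, 0.0417, 0]' | python3 -m pendant | grep open; python3 st.py; echo '[0, 0, 0, 0.0333, 0, 0, 0, 0, 0.0333, 0]' | python3 -m pendant | grep open; python3 st.py; echo '[0, 0, 0, 0.025, 0, 0, 0, 0, 0.025, 0]' | python3 -m pendant | grep open; python3 st.py
```

```text
opening: 0.0136
t 15.625 yaw -32.07 pos [0.5267 0.0694 0.087 ] F [ 5.54  3.23 -0.87] M [ 1.246 -1.835 -0.024] g 29.978556632995605
opening: 0.0138
t 15.875 yaw -34.53 pos [0.5268 0.0695 0.087 ] F [ 4.65  3.16 -0.87] M [ 1.384 -1.619  0.159] g 29.973396956920624
opening: 0.0137
t 16.125 yaw -36.54 pos [0.5268 0.0695 0.087 ] F [4.71 4.29 0.03] M [ 1.448 -1.644  0.015] g 29.975063502788544
opening: 0.014
t 16.375 yaw -38.03 pos [0.5268 0.0695 0.087 ] F [ 5.57  3.26 -1.53] M [ 1.456 -1.858 -0.028] g 29.978105127811432
```

Converted, 2 degrees / 60 = 0.0333.

```bash
echo '[0, 0, 0, 0.0333, 0, 0, 0, 0, 0.0333, 0]' | python3 -m pendant | grep open; python3 st.py; echo '[0, 0, 0, 0, 0.02, 0, 0, 0, 0, 0.04, 0, 0, 0, 0, 0.05, 0, 0, -0.0667, 0, 0.05, 0, 0, -0.1467, 0, 0.05, -0.04, -0.0533, -0.1467, 0, 0.05, -0.08, -0.1067, -0.1467, 0, 0.05, -0.08, -0.1067, -0.1467, 0, 0.05]' | python3 -m pendant >/dev/null; python3 go.py .45 .22 .2 -42
```

```text
opening: 0.0135
t 16.625 yaw -40.04 pos [0.5269 0.0696 0.087 ] F [ 5.    3.74 -1.33] M [ 1.486 -1.962  0.019] g 29.978190064430237
t 17.625 pos [0.5314 0.1711 0.1966] rpy [ 1.7998e+02  2.0000e-02 -3.9820e+01] d [-0.0938  0.0145 -0.0034] tilt/turn 2.18 j [ 37.9  11.8 -18.2  -0.  -60.   12.3]
```

Converted, -0.092 m / 0.75 = -0.1227, -0.077 m / 0.75 = -0.1027.

```bash
echo '[-0.0347, -0.0413, 0, 0, 0.05, -0.0693, -0.0827, 0, 0, 0.05, -0.1027, -0.1227, 0, 0, 0.05, -0.1027, -0.1227, 0, 0, 0.05]' | python3 -m pendant >/dev/null
python3 - <<'E'
from h import *
s=snap('top');a=s['frame'][200:250,215:305,::-1]; cv2.imwrite('pics/tope.png',cv2.resize(a,None,fx=8.8,fy=8.8,interpolation=cv2.INTER_CUBIC))
snap('scene')
# winder-local rectified brass location: compute brass centroid by colour
f=s['frame'].astype(int);k=(f[...,0]>130)&(f[...,2]<80)&(f[...,0]-f[...,2]>80)&(f[...,1]>90)
vv,uu=np.nonzero(k); m=(uu>255)&(uu<310)&(vv>205)&(vv<245); print('brass px',uu[m].mean(),vv[m].mean(),m.sum())
p=px2w(s,uu[m].mean(),vv[m].mean(),plane=.067)[:2]-[.515,.01196]; y=np.radians(-11.8);print('local mm',np.array([[np.cos(y),np.sin(y)],[-np.sin(y),np.cos(y)]])@p*1e3)
E
```

```text
brass px 290.03333333333336 215.63333333333333 30
local mm [ 46.57297545 -41.92812519]
```

View pics/tope.png

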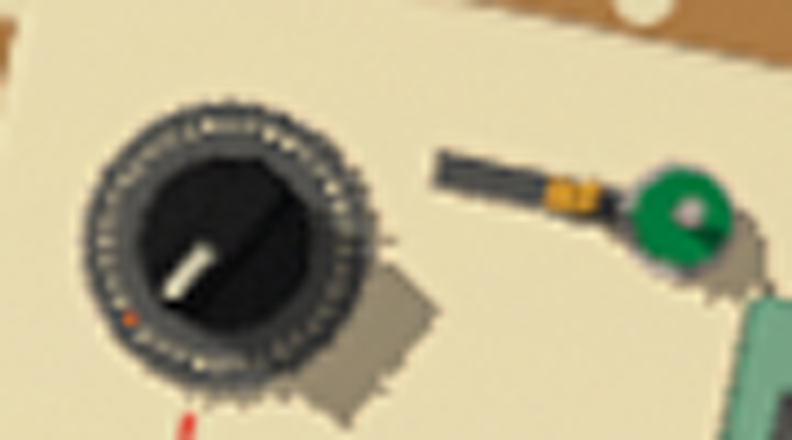

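The wheel's red dot moved from about 14° to 53° clockwise of picture-down, about 39°, so four clicks. The brass finger shifted about 2.4 px, which is 5–6 mm. The line is at (205,250)–(170,297), a dial yaw of about −40, and the dial is released. Next is the lever, approached from the front with closed fingers.

```bash
python3 go.py .411 -.0634 .21 -11.8
```

```text
t 18.225 pos [0.5312 0.2881 0.1962] rpy [ 1.799e+02  2.000e-02 -3.995e+01] d [ 0.1336  0.3466 -0.0132] tilt/turn -28.15 j [ 47.   16.1 -12.5  -0.  -61.6   3.1]
```

Converted, 0.3466 m / 0.75 = 0.4621, 0.303 m / 0.75 = 0.404, -28.1 degrees / 60 = -0.4683.

```bash
echo '[0.0227, 0.0573, -0.0133, -0.0583, 0.03, 0.044, 0.116, -0.02, -0.1167, 0, 0.0667, 0.1733, -0.02, -0.175, 0, 0.0893, 0.2307, -0.02, -0.2333, 0, 0.112, 0.2893, -0.02, -0.2917, 0, 0.1333, 0.3467, -0.02, -0.35, 0, 0.156, 0.404, -0.02, -0.4083, 0, 0.1781, 0.4621, -0.02, -0.4683, 0]' | python3 -m pendant >/dev/null; echo '[0, 0, 0, 0, 0, 0, 0, 0, 0, 0]' | python3 -m pendant; python3 go.py .411 -.0634 .134 -11.8
```

```text
clock: 19.48
tool_pos: [0.4111, -0.0635, 0.212]
orientation: [-180.0, -0.0, -12.0]
force: [0.2, 0.9, -0.2]
opening: 0.0006
gripper_force: 0.0
t 19.475 pos [ 0.4111 -0.0635  0.212 ] rpy [-1.7998e+02 -3.0000e-02 -1.1990e+01] d [-0.0001 -0.0001  0.078 ] tilt/turn -0.19 j [ 18.7  -3.3 -32.8   0.  -60.5  59.3]
```

Converted, 0.077 m / 0.75 = 0.1027, 0.05 m / 0.75 = 0.0667.

```bash
echo '[0, 0, 0.0333, 0, 0, 0, 0, 0.0667, 0, 0, 0, 0, 0.1027, 0, 0, 0, 0, 0.1027, 0, 0]' | python3 -m pendant >/dev/null; python3 st.py; echo '[0.0067, 0, 0, 0, 0, 0.0133, 0, 0, 0, 0, 0.02, 0, 0, 0, 0, 0.0267, 0, 0, 0, 0, 0.0333, 0, 0, 0, 0, 0.04, 0, 0, 0, 0]' | python3 -m pendant >/dev/null; python3 st.py
```

```text
t 19.975 yaw -11.83 pos [ 0.4103 -0.0626  0.1334] F [-0.16  0.83  0.69] M [ 0.013 -0.024 -0.018] g 0.0
t 20.725 yaw -11.87 pos [ 0.4409 -0.0691  0.1348] F [-1.09 -0.29  0.27] M [-0.096  0.553 -0.031] g 0.7329713786020875
```

Contact is at about 1 N, so the lever is moving. I continue.

Converted, 0.045 m / 0.75 = 0.06, 0.042 m / 0.75 = 0.056.

```bash
echo '[0.008, 0, 0, 0, 0, 0.016, 0, 0, 0, 0, 0.024, 0, 0, 0, 0, 0.032, 0, 0, 0, 0, 0.04, 0, 0, 0, 0, 0.048, 0, 0, 0, 0, 0.056, 0, 0, 0, 0, 0.06, 0, 0, 0, 0]' | python3 -m pendant >/dev/null; python3 st.py
python3 - <<'E'
from h import *
from scipy import ndimage
y=np.radians(-11.8)
def red(s):
    f=s['frame'].astype(int);k=(f[...,0]>110)&(f[...,1]<50)&(f[...,2]<50);l,n=ndimage.label(k);c=ndimage.center_of_mass(k,l,range(1,n+1));a=ndimage.sum(k,l,range(1,n+1));return [(round(q[1],1),round(q[0],1),int(b)) for q,b in zip(c,a) if b>15]
for n in('top','scene'): print(n,red(load(n)),red(snap(n)))
E
```

```text
t 21.725 yaw -11.87 pos [ 0.4851 -0.0782  0.1347] F [-1.35 -0.52 -1.64] M [ 0.041  0.473 -0.029] g 0.6702940352261066
top [(np.float64(328.2), np.float64(180.2), 37), (np.float64(311.1), np.float64(263.2), 117)] [(np.float64(328.3), np.float64(180.3), 35)]
scene [(np.float64(101.9), np.float64(126.8), 243), (np.float64(268.4), np.float64(138.3), 65), (np.float64(188.0), np.float64(199.8), 21)] [(np.float64(101.6), np.float64(126.8), 257), (np.float64(246.2), np.float64(145.3), 78), (np.float64(188.0), np.float64(199.8), 21)]
```

Run:
```python
from h import *
s=load('scene');y=np.radians(-11.8);ax=np.array([np.cos(y),np.sin(y),0]);n=np.array([-np.sin(y),np.cos(y),0]);h=np.array([.476,-.077,.072])
for u,v in((268.4,138.3),(246.2,145.3)):
    d=s['R'].T@np.array([(u-s['cx'])/s['f'],(v-s['cy'])/s['f'],1]);o=-s['R'].T@s['t'];p=o+d*((h-o)@n)/(d@n)
    print(p,(p-h)@ax,'val',.5+np.arctan2((p-h)@ax,p[2]-h[2]),np.hypot((p-h)@ax,p[2]-h[2]))
```

```text
[ 0.45428278 -0.07246304  0.13157431] -0.02218606918898559 val 0.1435019303859268 0.06357137618380554
[ 0.51019383 -0.08414346  0.12901129] 0.034932037962602254 val 1.049721031229593 0.0668620525570118
```

The start read 0.14 instead of 0, so the true value may be only about 0.91. I push a few mm further for margin, watching the force.

Converted, 0.003 m / 0.75 = 0.004.

```bash
echo '[0.004, 0, 0, 0, 0, 0.004, 0, 0, 0, 0]' | python3 -m pendant >/dev/null; python3 st.py; echo '[0.004, 0, 0, 0, 0, 0.004, 0, 0, 0, 0]' | python3 -m pendant >/dev/null; python3 st.py;  echo '[0.0027, 0, 0, 0, 0, 0.0027, 0, 0, 0, 0]' | python3 -m pendant >/dev/null; python3 st.py
```

```text
t 22.075 yaw -11.86 pos [ 0.4879 -0.0788  0.1349] F [-0.03 -0.34 -0.59] M [-0.043  0.303 -0.005] g 0.3949262760579586
t 22.325 yaw -11.86 pos [ 0.4909 -0.0794  0.1348] F [-0.78  0.26 -1.1 ] M [-0.057  0.437 -0.018] g 0.4978540353477001
t 22.575 yaw -11.86 pos [ 0.4928 -0.0798  0.1348] F [-1.74 -0.45 -1.63] M [-0.02   0.454 -0.079] g 0.6431710906326771
```

```bash
echo '[-0.02, 0, 0, 0, 0, -0.0533, 0, 0, 0, 0, -0.0667, 0, -0.04, 0, 0, -0.0667, 0, -0.1067, 0, 0, -0.0667, -0.08, -0.1333, 0, 0, -0.0667, -0.16, -0.1333, 0, 0, -0.04, -0.24, -0.1333, 0, 0, -0.04, -0.32, -0.1333, 0, 0]' | python3 -m pendant >/dev/null; echo '[0, -0.08, 0, 0, 0, 0, -0.1333, 0, 0, 0, 0, -0.1333, 0, 0, 0]' | python3 -m pendant >/dev/null; python3 st.py
python3 - <<'E'
from h import *
t=snap('top');s=snap('scene')
def c(s,u0,v0,r=14):
    f=s['frame'].astype(int);v,u=np.mgrid[0:384,0:512];k=(f[...,0]>110)&(f[...,1]<50)&(f[...,2]<50)&(np.hypot(u-u0,v-v0)<r);return u[k].mean(),v[k].mean(),k.sum()
a=c(t,312,235,22);b=c(s,243,146);print(a,b,tri(t,a[:2],s,b[:2]))
p=tri(t,a[:2],s,b[:2]);y=np.radians(-11.8);q=(p-[.453,-.0724,.1333])@[np.cos(y),np.sin(y),0];print('travel',q)
x=s['frame'][110:260,165:365,::-1];z=t['frame'][150:300,180:380,::-1];cv2.imwrite('pics/end.png',cv2.resize(np.hstack([x,z]),None,fx=2,fy=2,interpolation=cv2.INTER_CUBIC))
E
```

```text
t 23.95 yaw -11.70 pos [0.5329 0.2617 0.2344] F [-0.37 -0.92 -0.89] M [-0.103  0.052  0.005] g 0.0
(np.float64(316.302752293578), np.float64(231.62385321100916), np.int64(109)) (np.float64(243.38805970149255), np.float64(148.4179104477612), np.int64(67)) [ 0.51531536 -0.08651204  0.12207181]
travel 0.06388432570231585
```

View pics/end.png

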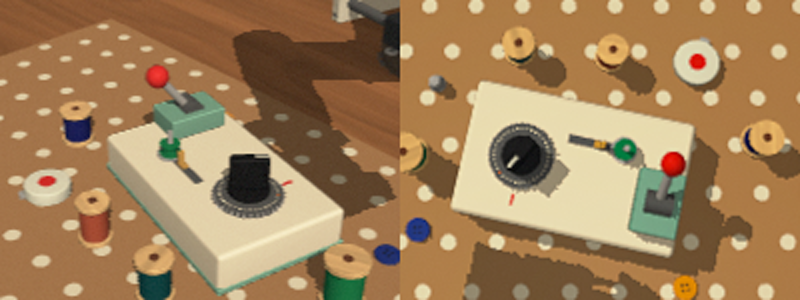

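The final picture shows the ball at (673,163), leaning to the back with a travel of about 64 mm, a lever value of 1.03 or more. The dial line and brass finger are still at four clicks, the bystanders have not moved, and the arm is clear.

```bash
python3 -c "
from plant import job
print(job.close_job())"
```

```text
the job is handed in; nothing more can be done
None
```

The dial is four clicks clockwise and released, and the lever is swung to the back at about 1.03 rad (engaged from 0.9); the bystanders in the final picture had not moved, and I handed the job in at about 24 s. The first click took about 0.9 N m at the wrist, against the 0.25 N m stated.

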